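# Clamp the specimen strongbox and dial in its code

### The arm

A 6-joint arm with a two-finger parallel gripper is mounted at the origin on the work surface. World frame = base frame: x ahead of the robot, y to its left, z up, the work surface at z = 0. Lengths are in m, angles in degrees, forces in N, time in s.
With the tool pointing down it reaches from about 0.325 to 0.775 m from the base axis. Payload 5.5 kg.
Tool frame: the origin (TCP) lies at the centre of the arm's flange, where the gripper is bolted on; the fingertips stand 182 mm ahead of it and the grasp point (between the pads) lies 163 mm ahead of it; z points along the fingers, y is the line along which they close (so a half turn about z gives the same grasp; the last joint's range is limited). The gripper opens to 88 mm and grips with 3 to 60 N. Pads are 20 mm wide; open, the fingers measure 115 mm over their backs; the gripper's body (75 mm by 178 mm) begins 61 mm behind the grasp point.
Start: joints at [-70.285, 5.22, 70.514, -0, 104.267, -3.249], TCP at [0.234, -0.552, 0.405] pointing down, gripper open.
Joint ranges: [-164.24, 164.24], [-49.07, 125.15], [9.68, 141.18], [-86.29, 266.29], [3.28, 154.24], [-151.56, 151.56]. Speed limits (degrees/s): [147.25, 147.25, 172.46, 180, 180, 180].

### API

Orientations are given as [roll, pitch, yaw] about the fixed x, y, z axes, in that order (R = Rz(yaw) Ry(pitch) Rx(roll)).
In Python, from station import r gives the robot as it stands. The module is installed in compiled form; this text tells all that it offers. Calls block until the motion is done:
- r.reach(position, orientation): joint-space move of the TCP to a pose.
- r.servo_line(position, rotation=None, speed=0.15): straight line of the TCP; rotation=None keeps the orientation; speed is the mean speed in m/s.
- r.move_joints(angles): joint-space move.
- r.let_go() and r.grab(squeeze=None): open the fingers fully, or close them until they stop; squeeze is the grip in N (None keeps the last).
- r.wait(seconds).
- r.inverse_kinematics(position, orientation): joint angles nearest the present ones, or None.
- r.sense(): the state.
- r.snapshot(name): name is "scene" or "top"; returns a dict with "frame" (480x640x3 uint8, red, green, blue), "fx", "fy", "cx", "cy" (pixels), "R" (3x3) and "t" (3): a world point X has camera coordinates R X + t. Camera axes: x right, y down, z forward; pixel columns grow to the right and rows downward; lengths in m; the calibration is good to about 2 mm. A picture is of the moment at which its call begins. There is no depth.
A pose or a line that the arm cannot do raises r.IKError and nothing moves.
- r.hand_in(): hands the job in; it is judged then, once.
The state is a dict: "clock": time; "joints": joint angles; "joint_vel": joint speeds; "joint_torque": joint torques, N m; "tcp_pos": TCP position; "orientation": TCP orientation; "contact_force": force on the tool from outside, world axes, zero at the start; "torque": the same for the moment, N m; "opening": finger opening in m; "gripper_force": force on a finger pad.
Only numpy, scipy, OpenCV 4.12 (cv2) and the standard library are available. Lean on these libraries where they do the work, as an engineer would, in place of code of your own. Each camera call takes 0.05 s, during which the arm holds its last target. There are 200 camera calls.

### The job

Turn the cam lever just far enough that it presses the grey strongbox snugly against the cradle's fence, without forcing it or running over centre. Then set the three dials one at a time, left to right as you face the panel from the robot, to 2, 11 and 3 o'clock, and only then slide the catch on top all the way to the right. Leave the box clamped and the code set, and do not disturb the glassware and other things around it.

Things in the scene. Friction and masses are not known exactly. Their poses are not given: they have to be found in the camera images.
- strongbox: grey steel box, loose, 1.8 kg, 170 (x) x 280 (y) mm; origin at the centre of its underside, x to its rear (away from robot), y left, z up. Front edge (x=-85) 45 mm high; from it the dial panel rises at 30 degrees to x=+35, then a level top 114 mm high. The dial axes leave the panel at x=-25, z=79.6, y=+90 (left), 0, -90 (right), leaning 30 degrees from vertical towards the robot
- cradle: aluminium cradle, fixed to the table, in which the strongbox sits: plate 210 x 400 mm, 8 mm thick; origin on the table below the box's nominal centre, axes as the strongbox's. Stop 38 mm high behind the box
- fence: rubber-faced spring fence 43 mm high along the right side of the cradle; origin and axes as the cradle's, its face towards the box at y=-143 mm. The box starts up to 2 mm off it. Pressed, it yields towards -y by 1 mm per 15 N, 6 mm at most: snug is 1 to 3 mm
- clamp: steel foot 70 x 50 mm of the cam clamp, fixed on the cradle left of the box; origin under the cam's pivot, on the cradle plate (8 mm above the table); its distance from the fence differs from one time to the next
- cam_pivot (a point): point on the cam's vertical pivot axis, at the height of the lever, 85 mm above the table
- cam (a joint): cam lever angle, rad, growing anticlockwise from above. The cam disc (radius 25 mm, 9 mm eccentric) reaches 25 + 9 sin(angle) mm to the box: off it at first, it has the box against the fence at 0.2 to 0.7 (by the foot's place); snug (15 to 45 N) is 1 to 3 mm more reach; over centre at 1.57. Friction 0.25 N m, stays where left; snug adds some 4 to 12 N at the handle
- cam_handle (a point): centre of the black handle of the cam lever, 90 mm from the pivot: bar 70 mm long along the lever, 18 mm wide, 24 mm high, its middle 85 mm above the table. The lever points 110 degrees anticlockwise from the clamp's x axis at angle 0
- dial_left (a joint): clock dial, the left (+y) of three: joint value = clockwise angle of the pointer nose (seen by someone facing the panel) from the long tick at its upslope side (12 o'clock; twelve ticks in all), rad; one hour = 0.5236; stops at +-3.1; stiff (0.06 N m), stays where left. Wanted: 2 o'clock = +1.047
- dial_left_grip (a point): point on the axis of the left dial where to pinch its bar, 27 mm off the panel. z = dial axis, out of the panel, x = where the pointer nose points (turns with the dial). Black pinch bar 65 mm long with its nose (pinch within 23 mm of the axis), 14 mm wide, its top 39 mm off the panel, on a 54 mm disc 9 mm high; the nose is a thin low tip at one end with a pale line.
- dial_middle (a joint): clock dial, the middle of three: joint value = clockwise angle of the pointer nose (seen by someone facing the panel) from the long tick at its upslope side (12 o'clock; twelve ticks in all), rad; one hour = 0.5236; stops at +-3.1; stiff (0.06 N m), stays where left. Wanted: 11 o'clock = -0.524
- dial_middle_grip (a point): point on the axis of the middle dial where to pinch its bar, 27 mm off the panel. z = dial axis, out of the panel, x = where the pointer nose points (turns with the dial). Black pinch bar 65 mm long with its nose (pinch within 23 mm of the axis), 14 mm wide, its top 39 mm off the panel, on a 54 mm disc 9 mm high; the nose is a thin low tip at one end with a pale line.
- dial_right (a joint): clock dial, the right (-y) of three: joint value = clockwise angle of the pointer nose (seen by someone facing the panel) from the long tick at its upslope side (12 o'clock; twelve ticks in all), rad; one hour = 0.5236; stops at +-3.1; stiff (0.06 N m), stays where left. Wanted: 3 o'clock = +1.571
- dial_right_grip (a point): point on the axis of the right dial where to pinch its bar, 27 mm off the panel. z = dial axis, out of the panel, x = where the pointer nose points (turns with the dial). Black pinch bar 65 mm long with its nose (pinch within 23 mm of the axis), 14 mm wide, its top 39 mm off the panel, on a 54 mm disc 9 mm high; the nose is a thin low tip at one end with a pale line.
- catch (a joint): how far the catch has slid to the right (-y of the strongbox), m: 0 to 0.05 (end stop); 2 N of friction, stays where left
- catch_top (a point): middle of the top of the steel catch on the box's level top: an upright fin 14 mm (x) x 60 mm (y) x 28 mm high, this point 38 mm above the level top; its foot is 30 x 50 mm, 11 mm high
- dish: glass dish 90 mm across, 18 mm high, in front of the box; origin under its centre; bystander
- dish2: another such dish, behind the cradle; bystander
- slide_box: cardboard slide box 90 x 120 x 30 mm, right of the cradle; bystander
- spatula: steel spatula 180 mm long lying in front of the cradle; bystander
- beaker: glass beaker 70 mm across, 90 mm high, right of the cradle; bystander
- bottle: white bottle 70 mm across, 160 mm high, behind the cradle; bystander
- jar: amber jar 60 mm across, 75 mm high, behind the cradle; bystander

How it is judged (in metres and radians):
On the way, in this order (a step that is already met when the one before it is completed fails the run):
1. the cam presses the strongbox against the fence (contact force between each of fence, clamp and strongbox above 4 N), for 0.2 s.
2. left dial at 2 o'clock (value of joint dial_left between 0.897 and 1.197 rad), for 0.2 s.
3. middle dial at 11 o'clock, left dial still set (all of step 2 and value of joint dial_middle between -0.674 and -0.374 rad), for 0.2 s.
4. right dial at 3 o'clock, the others still set (all of step 3 and value of joint dial_right between 1.421 and 1.721 rad), for 0.2 s.
5. catch slid fully to the right (value of joint catch above 0.045 m), for 0.2 s.
At the end, for the whole second after the job is handed in: The strongbox is at rest, pressed by the cam against the fence (more than 4 N at both), the cam short of centre (under 1.5 rad); the left, middle and right dials stand at 2, 11 and 3 o'clock within 0.15 rad; the catch is slid at least 45 of its 50 mm to the right (all of step 1 and all of step 4 and value of joint cam below 1.5 rad and value of joint catch above 0.045 m and linear speed of strongbox below 0.01 m/s); the robot touches nothing.
It fails at once if the cam is forced (over 75 N on the fence, 5 mm of its spring) or run over centre (contact force between fence and strongbox above 75 N or value of joint cam above 1.55 rad).
It fails at once if the catch is slid more than 8 mm while any dial is off its code (value of joint catch above 0.008 m and not (value of joint dial_left between 0.897 and 1.197 rad and value of joint dial_middle between -0.674 and -0.374 rad and value of joint dial_right between 1.421 and 1.721 rad)).
It fails at once if a bystander is shoved more than 30 mm or tipped (distance of any of dish, dish2, slide_box, spatula, beaker, bottle, jar from where it was at the start of the episode above 0.03 m or angle between any of beaker, bottle, jar's own z axis and vertical above 0.5 rad).
It also fails if it takes over 67 s, if anything falls off the work surface, if the arm or the gripper's body presses on something with over 40 N, if the wrist force passes 120 N, or if a joint passes its speed limit or range.

## Working session

There is one attempt and no reset: what is moved stays moved. The work goes in short steps, each a Python script; the robot and the scene stay as the last script left them, time stands still between calls to the robot, and variables do not carry over. Pictures are saved under pics/ and viewed, at most 10 in all, crops included, and the job is handed in when it is done.

```bash
mkdir -p pics && python3 - <<'E'
from station import r
import cv2,numpy as np
for n in("scene","top"):
    s=r.snapshot(n); cv2.imwrite(f"pics/{n}0.png",s["frame"][:,:,::-1])
    print(n,s["fx"],s["fy"],s["cx"],s["cy"],np.round(s["R"],4).tolist(),np.round(s["t"],4).tolist())
print(r.sense())
E
```

```text
scene 561.7281323997993 561.7281323997993 323.74427372658363 239.5630044859945 [[0.3403, 0.9402, 0.013], [0.7674, -0.2697, -0.5817], [-0.5434, 0.208, -0.8133]] [-0.1862, -0.3661, 1.3737]
top 474.3930046826744 474.3930046826744 318.94573868103475 242.6589416345504 [[0.0085, -0.9999, 0.006], [-0.9922, -0.0092, -0.124], [0.124, -0.0049, -0.9923]] [-0.033, 0.5962, 0.7892]
{'clock': 0.1, 'joints': array([-7.02830196e+01,  5.26120866e+00,  7.05741608e+01,  6.93635134e-04,
        1.04267039e+02, -3.24772378e+00]), 'joint_vel': array([-0.0261793 , -0.00672565, -0.17314784, -0.04026583, -0.12724106,
       -0.01407742]), 'joint_torque': array([ 4.09656175e-03, -4.47855127e+01, -4.07570171e+01,  7.01416167e-02,
        2.83405068e-02, -1.35510218e-04]), 'tcp_pos': array([ 0.23412902, -0.55250277,  0.40360251]), 'orientation': array([-1.79897794e+02, -6.47322683e-03,  2.29648687e+01]), 'contact_force': array([-0.21358102, -0.17921896,  0.03992675]), 'torque': array([-0.04809737,  0.03887665, -0.00577813]), 'gripper_force': 0.0, 'opening': 0.08773621967090028}
```

View pics/scene0.png

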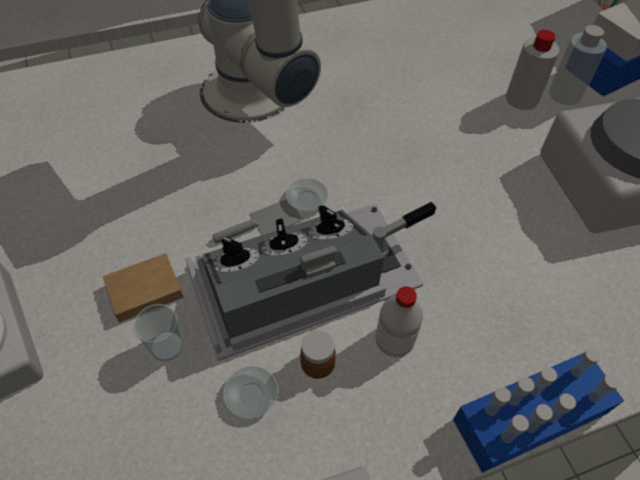

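View pics/top0.png

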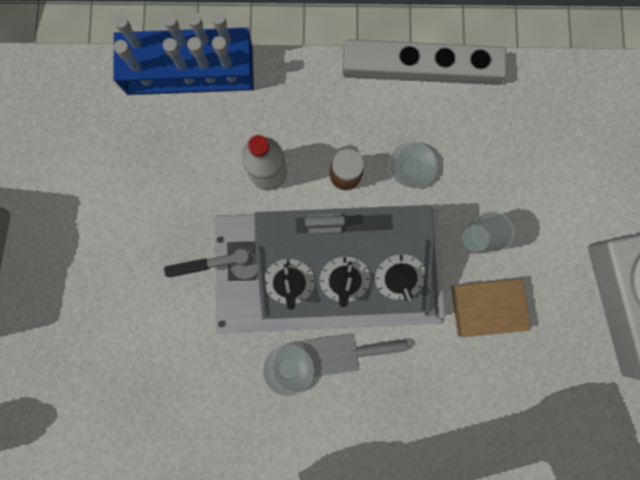

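The scene shows the panel facing the robot and the cam lever at the box's left. In the top view the box spans about (255-437, 207-318), the cam pivot is near (241,258), and the handle runs (167,270)-(208,264). I'll enlarge the top view.

```bash
python3 - <<'E'
import cv2
a=cv2.imread("pics/top0.png")[195:345,155:455]
a=cv2.resize(a,None,fx=2.66,fy=2.66,interpolation=cv2.INTER_CUBIC); cv2.imwrite("pics/topc.png",a)
b=cv2.imread("pics/scene0.png")[185:355,175:445]
b=cv2.resize(b,None,fx=2.9,fy=2.9,interpolation=cv2.INTER_CUBIC); cv2.imwrite("pics/scenec.png",b)
E
```

```text
(no output)
```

View pics/topc.png

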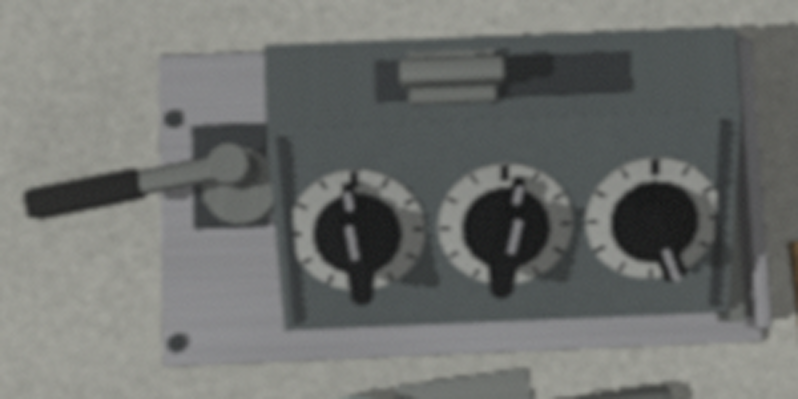

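View pics/scenec.png

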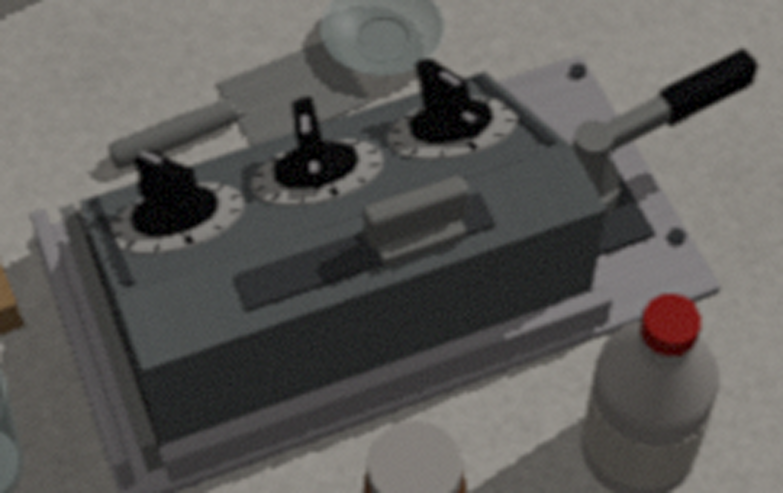

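The top crop shows ring centres near (359,230), (508,225) and (655,218). The noses are at about 12 o'clock on the left, slightly clockwise of 12 on the middle, and about 5 o'clock on the right. The scene crop agrees. Next I'll fit the box pose from corners and rings in both views.

```bash
cat > fit.py <<'E'
import numpy as np
from scipy.optimize import least_squares
C={"scene":(561.728,323.744,239.563,np.array([[0.3403,0.9402,0.013],[0.7674,-0.2697,-0.5817],[-0.5434,0.208,-0.8133]]),np.array([-0.1862,-0.3661,1.3737])),
"top":(474.393,318.946,242.659,np.array([[0.0085,-0.9999,0.006],[-0.9922,-0.0092,-0.124],[0.124,-0.0049,-0.9923]]),np.array([-0.033,0.5962,0.7892]))}
def proj(n,X):
    f,cx,cy,R,t=C[n]; c=np.asarray(X)@R.T+t
    return np.stack([f*c[...,0]/c[...,2]+cx,f*c[...,1]/c[...,2]+cy],-1)
def ray(n,uv,z):
    f,cx,cy,R,t=C[n]; o=-R.T@t; d=R.T@np.array([(uv[0]-cx)/f,(uv[1]-cy)/f,1]); return o+d*(z-o[2])/d[2]
tc=lambda u,v:(u/2.66+155-.3,v/2.66+195-.3)
sc=lambda u,v:(u/2.9+175-.3,v/2.9+185-.3)
def W(p,X):
    c,s=np.cos(p[2]),np.sin(p[2]); X=np.asarray(X)
    return np.stack([p[0]+c*X[...,0]-s*X[...,1],p[1]+s*X[...,0]+c*X[...,1],X[...,2]+.008],-1)
if __name__=="__main__":
    P={"RL":(.085,.14,.114),"RR":(.085,-.14,.114),"FL":(-.085,.14,.045),"FR":(-.085,-.14,.045)}
    for k,y in zip("lmr",(.09,0,-.09)): P[k]=(-.025,y,.0796)
    M=[("top","RL",tc(265,46)),("top","RR",tc(738,28)),("top","FL",tc(288,328)),("top","l",tc(359,230)),("top","m",tc(508,225)),("top","r",tc(655,218)),
    ("scene","RL",sc(606,210)),("scene","RR",sc(143,368)),("scene","FR",sc(86,200)),("scene","FL",sc(485,73)),("scene","r",sc(177,213)),("scene","m",sc(316,169)),("scene","l",sc(453,127))]
    f=lambda p:np.concatenate([proj(n,W(p,P[k]))-uv for n,k,uv in M])
    s=least_squares(f,[.5,0,0],loss="soft_l1"); print(s.x,np.degrees(s.x[2]))
    for m,e in zip(M,f(s.x).reshape(-1,2)): print(m[:2],e.round(1))
    np.save("pose.npy",s.x); p=s.x
    # catch/cam
    for n,a in (("top",[tc(229,160),tc(30,203),tc(137,184),tc(402,70),tc(503,68)]),):
        for q,z in zip(a,(.097,.097,.097,.160,.160)): print(q,ray(n,q,z).round(4))
    for q,z in zip([sc(597,135),sc(748,65),sc(668,105),sc(365,213),sc(468,183)],(.097,.097,.097,.160,.160)): print("sc",q,ray("scene",q,z).round(4))
    # dial nose: points at 8..12mm off panel
    c,s_=np.cos(np.pi/6),.5
    ax=np.array([-s_,0,c]); up=np.array([c,0,s_]); rt=np.array([0,-1,0])
    def ang(n,k,uv,h):
        f=lambda v: proj(n,W(p,np.array(P[k])+ax*h+up*v[0]+rt*v[1]))-uv
        v=least_squares(f,[0,0]).x; return v*1000,np.arctan2(v[1],v[0])
    for k,uv in (("l",(348,200)),("m",(519,190)),("r",(675,270))):
        for h in (.010,.015,.02,): print(k,h,ang("top",k,tc(*uv),h))
    for k,uv in (("l",(351,243)),("m",(514,238)),("l",(347,226)),("l",(356,260)),("m",(519,220)),("m",(510,254)),("l",(362,296)),("m",(500,290)),("r",(664,250)),("r",(680,278))): print("top39",k,uv,ang("top",k,tc(*uv),.039))
    for k,uv in (("l",(450,75)),("m",(305,122)),("r",(150,158))): print("sc39",k,ang("scene",k,sc(*uv),.039))
    for k,uv in (("l",(468,117)),("m",(313,167))): print("sc39",k,ang("scene",k,sc(*uv),.012))
E
python3 fit.py
```

```text
[ 0.55541975 -0.0690979   0.04412138] 2.5279685954809095
('top', 'RL') [ 0.2 -0.4]
('top', 'RR') [-0.2  0.4]
('top', 'FL') [-1.2  1.3]
('top', 'l') [-0.2  0.3]
('top', 'm') [-0.7  0.2]
('top', 'r') [-0.5  0.9]
('scene', 'RL') [ 0.2 -0. ]
('scene', 'RR') [-0.8  1. ]
('scene', 'FR') [-2.7  0.2]
('scene', 'FL') [ 0.1 -0.5]
('scene', 'r') [-0.2  2.2]
('scene', 'm') [0.4 1.6]
('scene', 'l') [-0.2  1. ]
(240.79022556390976, 254.8503759398496) [0.5681 0.0981 0.097 ]
(165.97819548872178, 271.0157894736842) [0.541  0.2169 0.097 ]
(206.20375939849623, 263.87293233082704) [0.553  0.1531 0.097 ]
(305.8278195488721, 221.0157894736842) [ 0.6134 -0.0073  0.16  ]
(343.79774436090224, 220.2639097744361) [ 0.6151 -0.0638  0.16  ]
sc (380.5620689655172, 231.25172413793103) [0.5664 0.1001 0.097 ]
sc (432.6310344827586, 207.11379310344827) [0.5472 0.2134 0.097 ]
sc (405.04482758620685, 220.90689655172412) [0.5596 0.1515 0.097 ]
sc (300.5620689655172, 258.14827586206894) [ 0.6139 -0.0657  0.16  ]
sc (336.07931034482755, 247.80344827586205) [ 0.6139 -0.0052  0.16  ]
l 0.01 (array([25.94386863, -4.502661  ]
[... 1209 characters left out ...]
7026338,   2.23523535]), np.float64(3.043741489420613))
top39 m (500, 290) (array([-22.07039278,  -6.68819848]), np.float64(-2.847349760964872))
top39 r (664, 250) (array([ 0.67765408, -1.10115988]), np.float64(-1.0191299924932335))
top39 r (680, 278) (array([-18.34468168,   9.11818331]), np.float64(2.6803096081772484))
sc39 l (array([ 6.07705994, -3.48292099]), np.float64(-0.5204247700669644))
sc39 m (array([7.71994989, 1.33910889]), np.float64(0.17175184000043558))
sc39 r (array([-10.38081102,   4.08739385]), np.float64(2.7664900029722106))
sc39 l (array([14.3008896 , -7.31765666]), np.float64(-0.4729577234686328))
sc39 m (array([14.1261532 ,  4.17543233]), np.float64(0.28739839242605986))
```

```bash
cat > h.py <<'E'
import numpy as np
from station import r
from scipy.spatial.transform import Rotation as Ro
piv=np.array([.567,.0992]); L=.090; YAW=2.53
def cam_pose(deg):   # deg: cam joint angle in degrees
    f=np.radians(deg+110+YAW)
    return [piv[0]+L*np.cos(f),piv[1]+L*np.sin(f),.085+.163],[180,0,deg+110+YAW]
def tang():
    s=r.sense(); y=s["orientation"][2]; f=np.radians(y)
    F=s["contact_force"]
    return y-110-YAW, F[:2]@[-np.sin(f),np.cos(f)], F[:2]@[np.cos(f),np.sin(f)], F[2]
E
python3 - <<'E'
from h import *
from fit import ray
print("bottle",ray("top",(259,145),.16),ray("top",(268,182),.0))
p,o=cam_pose(-11.2)
q=r.inverse_kinematics([p[0],p[1],.405],o); print(q)
r.reach([p[0],p[1],.36],o); r.servo_line(p,speed=.12)
print(tang()); r.grab(20); r.wait(.2); print(tang(),r.sense()["opening"],r.sense()["clock"])
for d in range(-9,8,3):
    p,o=cam_pose(d); r.servo_line(p,o,speed=.03); r.wait(.1)
    t=tang(); print(d,np.round(t,2))
    if abs(t[1])>8: break
print(r.sense()["clock"])
E
```

```text
bottle [0.72975191 0.0652437  0.16      ] [0.71326882 0.06729953 0.        ]
[ 1.54831625e+01  2.18386671e+00  7.36415058e+01 -2.54444375e-14
  1.04174628e+02  4.15316250e+00]
(np.float64(-11.199609688861214), np.float64(-0.08060612028801815), np.float64(-0.017481162607551694), np.float64(0.24401247480559465))
(np.float64(-11.197852247660306), np.float64(2.6847857374356456), np.float64(1.2789643332239211), np.float64(0.8643416808673322)) 0.017757289852618544 5.2917
-9 [-9.03  3.87  2.3   1.34]
-6 [-6.05  4.67  2.68  2.23]
-3 [-3.09  5.2   4.05  2.63]
0 [-0.12  3.4   4.65  2.44]
3 [2.89 4.2  4.4  1.49]
6 [5.88 3.85 4.79 1.6 ]
7.7
```

```bash
python3 - <<'E'
from h import *
import cv2
for d in range(8,23,2):
    p,o=cam_pose(d); r.servo_line(p,o,speed=.03); r.wait(.1)
    t=tang(); print(d,np.round(t,2))
    if abs(t[1])>9 or t[1]<-3: break
s=r.snapshot("top")["frame"][:,:,::-1]; a=s[195:345,155:455]
cv2.imwrite("pics/t1.png",s)
print(r.sense()["clock"])
E
```

```text
8 [7.88 3.27 5.44 1.83]
10 [9.88 2.9  5.24 0.22]
12 [11.89  3.04  5.72  1.07]
14 [13.88  1.44  5.94  1.07]
16 [15.88  0.42  5.89  0.78]
18 [17.89  0.75  7.3   0.83]
20 [19.88 -0.06  6.6   1.12]
22 [21.88 -1.01  5.82  0.95]
10.6167
```

```bash
python3 - <<'E'
from h import *
import cv2
for d in range(24,33,2):
    p,o=cam_pose(d); r.servo_line(p,o,speed=.03); r.wait(.1)
    t=tang(); print(d,np.round(t,2))
    if t[1]<-6: break
F=lambda:r.snapshot("top")["frame"][:,:,::-1]
a=cv2.imread("pics/top0.png"); c=F(); cv2.imwrite("pics/t2.png",c)
b=cv2.imread("pics/t1.png")
g=lambda im:cv2.cvtColor(im,cv2.COLOR_BGR2GRAY).astype(np.float32)
for n,y0,y1,x0,x1 in (("dials",255,310,310,425),("catch",205,245,295,400),("tableref",340,380,330,420)):
    w=cv2.createHanningWindow((x1-x0,y1-y0),cv2.CV_32F)
    for q in (b,c): print(n,cv2.phaseCorrelate(g(a)[y0:y1,x0:x1],g(q)[y0:y1,x0:x1],w))
print(r.sense()["clock"])
E
```

```text
24 [23.89 -4.68  6.46 -1.4 ]
26 [25.91 -7.35  5.47 -2.59]
dials ((0.5377379905237376, -0.4458617218391616), 0.8755748075909084)
dials ((0.6117052977677346, -0.7216441797297186), 0.87080903450648)
catch ((1.1944995263089453, -0.9525068333532047), 0.8526865460254528)
catch ((1.4412057921393568, -1.4925421436921518), 0.9376016488781682)
tableref ((-0.07187405907335176, 0.012058309872106321), 0.8381399623552959)
tableref ((-0.056377068645524275, 0.15762925572502695), 0.8348837624655829)
11.3833
```

View pics/t2.png

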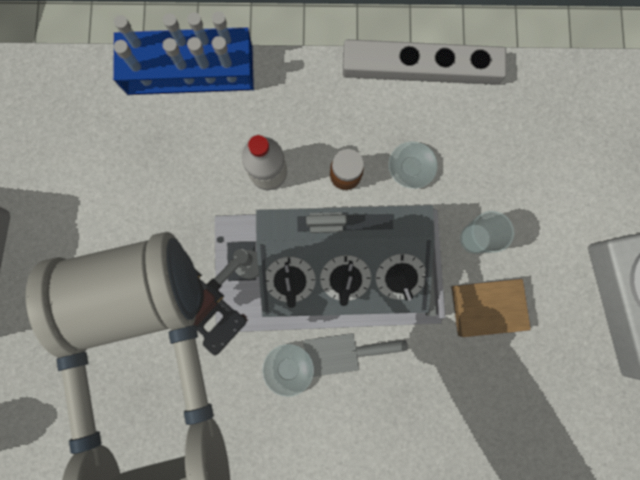

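The picture shows the gripper holding the handle, with nothing disturbed. Resistance rose sharply past 22°, so the box has met the fence. I'll go a little further, release, and check.

```bash
python3 - <<'E'
from h import *
import cv2
for d in (28,30):
    p,o=cam_pose(d); r.servo_line(p,o,speed=.03); r.wait(.15)
    t=tang(); print(d,np.round(t,2))
    if t[1]<-9: break
r.wait(.2); r.let_go(); r.wait(.2); print(tang())
s=r.sense(); q=list(s["tcp_pos"]); q[2]+=.12; r.servo_line(q,speed=.2)
# retreat left-front, clear of view
r.reach([.40,.30,.42],[180,0,100])
for n in("top","scene"): cv2.imwrite(f"pics/{n}3.png",r.snapshot(n)["frame"][:,:,::-1])
g=lambda n:cv2.imread(n,0).astype(np.float32)
from fit import proj,W
for n,P in (("top",[(310,425,255,310),(295,400,205,245),(265,425,207,305),(330,420,340,380)]),("scene",[(215,380,205,320)])):
  for x0,x1,y0,y1 in P:
    w=cv2.createHanningWindow((x1-x0,y1-y0),cv2.CV_32F)
    print(n,cv2.phaseCorrelate(g(f"pics/{n}0.png")[y0:y1,x0:x1],g(f"pics/{n}3.png")[y0:y1,x0:x1],w))
a=cv2.imread("pics/top3.png")[195:345,155:455]
cv2.imwrite("pics/topc3.png",cv2.resize(a,None,fx=2.66,fy=2.66,interpolation=cv2.INTER_CUBIC))
p=np.load("pose.npy");print(proj("top",W(p+[0,-.001,0],(.05,0,.15)))-proj("top",W(p,(.05,0,.15))),proj("scene",W(p+[0,-.001,0],(.0,0,.1)))-proj("scene",W(p,(.0,0,.1))),proj("scene",W(p+[0.001,0,0],(.0,0,.1)))-proj("scene",W(p,(.0,0,.1))))
print(r.sense()["clock"])
E
```

```text
28 [ 27.92 -10.06   5.61  -3.4 ]
(np.float64(28.00301227957806), np.float64(0.36882209456872606), np.float64(-0.7062963596532424), np.float64(-0.5774765968460829))
top ((0.44590835861324507, -0.6345414070910813), 0.8776859810617235)
top ((1.5958548905309797, -1.1585900612456257), 1.04572786755032)
top ((0.7974681564876533, -1.0756145066950253), 0.9096893447637558)
top ((-0.021609758431750947, 0.16833477006151654), 0.9137483277585772)
scene ((-0.7263321112216943, 0.9865025780339138), 0.9126850808108294)
[0.66996895 0.00627473] [-0.55232029  0.15825053] [0.17751112 0.44997776]
15.175
```

View pics/topc3.png

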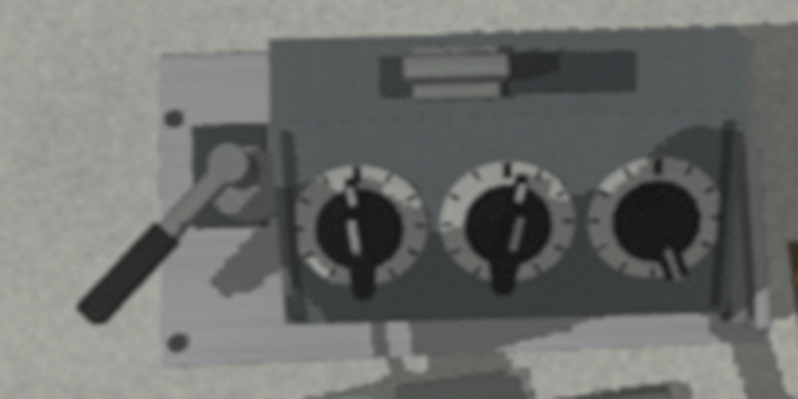

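```bash
cat >> h.py <<'E'
POSE=np.array([.5571,-.0710,np.radians(2.53)])
Y={"l":.09,"m":0,"r":-.09}
def dial(k,th,h,flip=0,off=(0,0,0)):
    """TCP pose with the grasp point h off panel on dial k's axis, tool x along angle th (+180 flip)"""
    B=Ro.from_euler("z",POSE[2]).as_matrix()
    c,s=np.cos(np.pi/6),.5
    ax=B@[-s,0,c]; up=B@[c,0,s]; rt=B@[0,-1,0]
    x=(up*np.cos(th)+rt*np.sin(th))*(-1 if flip else 1); z=-ax
    R=np.stack([x,np.cross(z,x),z],1)
    P=np.array([POSE[0],POSE[1],.008])+B@[-.025,Y[k],.0796]+ax*(h+.163)+np.array(off)
    return list(P),list(Ro.from_matrix(R).as_euler("xyz",degrees=True))
def state(k):
    s=r.sense(); return np.round(s["contact_force"],1),np.round(s["torque"],2),round(s["opening"],4),round(s["clock"],2)
E
python3 - <<'E'
from h import *
for k,a,b in (("l",.2,1.047),("m",-.1,-.524),("r",2.3,1.571)):
  for f in (0,1):
    for th in (a,b):
      for h in (.12,.032):
        q=r.inverse_kinematics(*dial(k,th,h,f)); print(k,f,th,h,None if q is None else np.round(q,0))
E
```

```text
l 0 0.2 0.12 [ -5. -45. 119.   4.  76.  94.]
l 0 0.2 0.032 [ -4. -36. 122.   4.  64.  94.]
l 0 1.047 0.12 [ -5. -45. 119.   4.  76. 143.]
l 0 1.047 0.032 [ -4. -36. 122.   4.  64. 143.]
l 1 0.2 0.12 [ -5. -45. 119.   4.  76. -86.]
l 1 0.2 0.032 [ -4. -36. 122.   4.  64. -86.]
l 1 1.047 0.12 [ -5. -45. 119.   4.  76. -37.]
l 1 1.047 0.032 [ -4. -36. 122.   4.  64. -37.]
m 0 -0.1 0.12 [-21. -42. 118.  12.  77.  61.]
m 0 -0.1 0.032 [-18. -33. 120.  11.  65.  61.]
m 0 -0.524 0.12 [-21. -42. 118.  12.  77.  36.]
m 0 -0.524 0.032 [-18. -33. 120.  11.  65.  37.]
m 1 -0.1 0.12 [ -21.  -42.  118.   12.   77. -119.]
m 1 -0.1 0.032 [ -18.  -33.  120.   11.   65. -119.]
m 1 -0.524 0.12 [ -21.  -42.  118.   12.   77. -144.]
m 1 -0.524 0.032 [ -18.  -33.  120.   11.   65. -143.]
r 0 2.3 0.12 None
r 0 2.3 0.032 None
r 0 1.571 0.12 [-34. -35. 114.  18.  77. 143.]
r 0 1.571 0.032 [-31. -27. 116.  17.  66. 143.]
r 1 2.3 0.12 [-34. -35. 114.  18.  77.   5.]
r 1 2.3 0.032 [-31. -27. 116.  17.  66.   5.]
r 1 1.571 0.12 [-34. -35. 114.  18.  77. -37.]
r 1 1.571 0.032 [-31. -27. 116.  17.  66. -37.]
```

```bash
cat >> h.py <<'E'
def grip(k,th,f,h=.033,lim=12):
    r.reach(*dial(k,th,.10,f)); r.servo_line(dial(k,th,.05,f)[0],speed=.12)
    F0=r.sense()["contact_force"]
    for hh in (.044,.038,h):
        r.servo_line(dial(k,th,hh,f)[0],speed=.05)
        if np.linalg.norm(r.sense()["contact_force"]-F0)>lim: print("touch",hh); break
    print("down",state(k)); r.grab(25); r.wait(.2); print("grip",state(k))
def turn(k,a,b,f,h=.033,n=4,off=(0,0,0)):
    for th in np.linspace(a,b,n+1)[1:]:
        p,o=dial(k,th,h,f,off); r.servo_line(p,o,speed=.05) if False else r.reach(p,o)
        print(round(th,2),state(k))
def leave(k,th,f,h=.033):
    r.let_go(); r.servo_line(dial(k,th,.10,f)[0],speed=.15); print("left",state(k))
E
python3 - <<'E'
from h import *
grip("l",.2,1)
E
```

```text
down (array([-0.4,  0.1,  0. ]), array([0.07, 0.06, 0.01]), 0.088, 18.18)
grip (array([ 3.9,  5. , -0.1]), array([ 0.71, -0.45,  0.42]), 0.0139, 19.51)
```

```bash
python3 - <<'E'
from h import *
turn("l",.2,1.047,1); r.wait(.3); print(state("l")); leave("l",1.047,1)
grip("m",-.1,0)
E
```

```text
0.41 (array([ 4.7,  5. , -0.3]), array([ 0.7 , -0.49,  0.37]), 0.0139, 19.82)
0.62 (array([3.8, 4.3, 0.2]), array([ 0.62, -0.5 ,  0.21]), 0.0139, 20.14)
0.84 (array([ 3. ,  3.2, -0.3]), array([ 0.55, -0.36,  0.24]), 0.0135, 20.46)
1.05 (array([ 3.8,  4.6, -1.2]), array([ 0.58, -0.42,  0.22]), 0.0139, 20.77)
(array([3.6, 4.3, 0.1]), array([ 0.56, -0.41,  0.25]), 0.0141, 21.07)
left (array([-0.3, -0.2, -0.1]), array([-0.05,  0.09, -0.01]), 0.0877, 22.88)
down (array([-0.2, -0.1,  0.1]), array([-0.02,  0.26, -0.01]), 0.0879, 25.74)
grip (array([-5.5,  4.5,  1.8]), array([0.58, 0.78, 0.31]), 0.014, 27.07)
```

```bash
python3 - <<'E'
from h import *
import cv2
turn("m",-.1,-.524,0,n=3); r.wait(.25); print(state("m")); leave("m",-.524,0)
grip("r",2.3,1)
turn("r",2.3,1.571,1); r.wait(.25); print(state("r")); leave("r",1.571,1)
r.reach([.40,.25,.42],[180,0,90])
s=r.snapshot("top")["frame"][:,:,::-1];cv2.imwrite("pics/top4.png",s)
cv2.imwrite("pics/topc4.png",cv2.resize(s[195:345,155:455],None,fx=2.66,fy=2.66,interpolation=cv2.INTER_CUBIC))
print(state(0))
E
```

```text
-0.24 (array([-4.6,  3. ,  2.2]), array([0.45, 0.76, 0.36]), 0.0142, 27.32)
-0.38 (array([-4.6,  2.6,  0.5]), array([0.36, 0.76, 0.34]), 0.0138, 27.58)
-0.52 (array([-4.8,  3.9,  1.6]), array([0.41, 0.79, 0.31]), 0.014, 27.84)
(array([-5.2,  2.6,  0.7]), array([0.36, 0.77, 0.25]), 0.0137, 28.09)
left (array([-1.1,  0.6, -0.8]), array([-0.02,  0.27, -0.  ]), 0.0876, 29.89)
down (array([-0.1,  0.4,  0.6]), array([ 0.01,  0.19, -0.02]), 0.0878, 31.83)
grip (array([-5.5,  1.6, -2. ]), array([0.14, 1.  , 0.  ]), 0.0141, 33.16)
2.12 (array([-4.8, -0.2, -1.8]), array([-0.07,  1.12,  0.1 ]), 0.0136, 33.45)
1.94 (array([-3.6, -0.8, -4.2]), array([-0.19,  1.06, -0.03]), 0.014, 33.74)
1.75 (array([-1.9, -1.9, -6. ]), array([-0.38,  1.07, -0.07]), 0.0138, 34.03)
1.57 (array([ 1.7, -3.6, -8.8]), array([-0.49,  0.72, -0.17]), 0.0137, 34.33)
(array([  2.6,  -3.9, -10.4]), array([-0.58,  0.74, -0.38]), 0.0138, 34.58)
left (array([ 0.1, -0.8, -0.6]), array([-0.04,  0.12, -0.03]), 0.0881, 36.38)
(array([-0.2,  0.2, -0.7]), array([-0.09, -0.15,  0.01]), 0.0881, 38.01)
```

View pics/topc4.png

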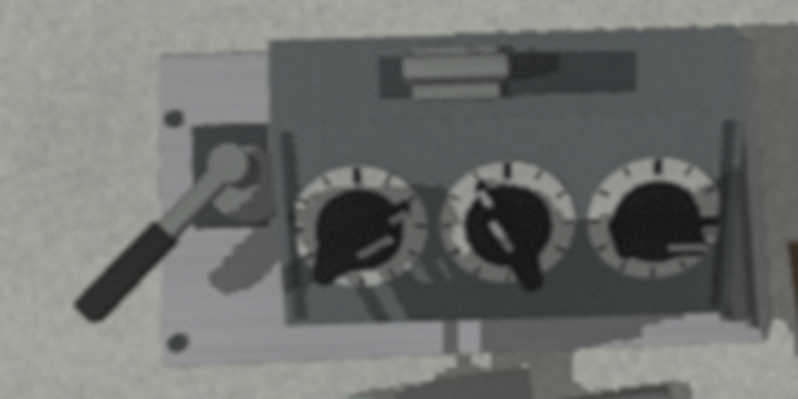

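The dials read 2, 11 and 3 o'clock, and the lever and box are in place. Next I'll push the catch with closed fingers from its left end, watching the force.

```bash
python3 - <<'E'
from h import *
import cv2
from fit import ray,tc
a,b=ray("top",tc(402,66),.160),ray("top",tc(508,64),.160); c=(a+b)/2; print(a,b,c)
c[1]+=.0005
y=np.array([-np.sin(POSE[2]),np.cos(POSE[2])])
P=lambda s,z:[*(c[:2]+y*s),z+.182]
o=[180,0,90+2.53]
r.grab(10); r.reach(P(.054,.20),o); r.servo_line(P(.054,.141),speed=.12)
F0=r.sense()["contact_force"]; print(state(0))
for s in np.arange(.044,-.016,-.004):
    r.servo_line(P(s,.141),speed=.05); r.wait(.03)
    f=(r.sense()["contact_force"]-F0)[:2]@y; print(round(s,3),round(f,1),end="; ")
    if f>9: break
r.wait(.3); print(state(0))
r.servo_line(P(s+.012,.141),speed=.1); r.servo_line(P(s+.012,.22),speed=.2)
r.reach([.40,.25,.42],[180,0,90])
f=r.snapshot("top")["frame"][:,:,::-1];cv2.imwrite("pics/top5.png",f)
cv2.imwrite("pics/topc5.png",cv2.resize(f[195:345,155:455],None,fx=2.66,fy=2.66,interpolation=cv2.INTER_CUBIC))
print(state(0))
E
```

```text
[ 0.61567315 -0.00724654  0.16      ] [ 0.61737706 -0.06663732  0.16      ] [ 0.61652511 -0.03694193  0.16      ]
(array([0.6, 0.4, 0.2]), array([-0.  , -0.07,  0.03]), 0.0004, 41.2)
0.044 0.2; 0.04 -0.1; 0.036 0.3; 0.032 -0.4; 0.028 0.3; 0.024 -0.4; 0.02 0.7; 0.016 -0.1; 0.012 -0.0; 0.008 -0.9; 0.004 -0.5; -0.0 -0.4; -0.004 0.6; -0.008 -0.4; -0.012 6.7; (array([-0.9,  6.8,  1.8]), array([ 1.2 ,  0.12, -0.06]), 0.0006, 45.85)
(array([0. , 0.6, 0.5]), array([-0.01, -0.07,  0.  ]), 0.0006, 48.06)
```

View pics/topc5.png

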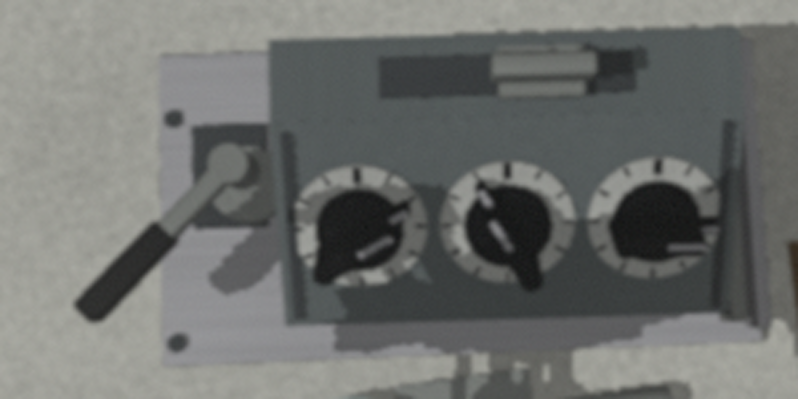

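The fin moved from column 402 to 491 in the crop, about 50 mm, and the force rose at the end stop. The dials and lever are unchanged, so I'm handing in.

```bash
python3 -c "
from station import r
print(r.hand_in())"
```

```text
the job is handed in; nothing more can be done
None
```

I clamped the box snugly, set the dials to 2, 11 and 3 o'clock, slid the catch about 50 mm to its end stop, and handed the job in at about 48 s; no verdict came back.

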